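Put the leftover pipe fittings back with their own kind

TASK

The pipe repair in the utility cupboard is finished: pick out the four white plastic fittings left over on the bench and put each one away in the small-parts bin that already holds its own kind - elbow with elbows, tee with tee, straight coupling with couplings, stop end with stop ends. Each is to lie loose on the free floor in the front of its bin, not on top of the stock. Leave the brass valve and the tape measure where they lie.

Things in the scene. Friction and masses are not known exactly. Their poses are not given: they have to be found in the camera images.
- elbow: White plastic 90 degree elbow (22 mm push-fit), L-shaped, lying flat, 34 mm high, 55 g. Origin: where the pipe axes cross, 17 mm above its underside; z up. Legs along its +x and +y, each 44 mm long (plus a 2 mm grey collet): round body 26 mm thick, then over the last 20 mm an eight-sided nut 34 mm across flats. Grip a leg across its nut, 34 mm from the origin.
- tee: White plastic equal tee (same family: 26 mm bodies, 34 mm nuts over the last 20 mm of each arm), T-shaped, lying flat, 34 mm high, 80 g. Origin: where the axes cross, 17 mm above its underside; z up. Run along x, 44 mm to either side; branch along +y, 44 mm long. Grip the branch across its nut, 34 mm from the origin.
- coupling: White plastic straight coupling (same family), lying along its x axis, 72 mm long, 34 mm high, 50 g: a 20 mm long, 34 mm nut at each end (grey collets 2 mm beyond) and between them a round body 26 to 29 mm thick, 32 mm long, to grip. Origin: its centre, 17 mm above its underside. It rests on a flat of its nuts and does not roll by itself.
- stopend: White plastic stop end (blanking cap, same family), standing upright mouth down, 40 mm high, 30 g: the lower 20 mm is a 34 mm eight-sided nut, the upper 20 mm a round body of 26 mm diameter. Origin: on its axis at mid height, 20 mm above its underside; z up along the axis.
- elbow_bin: Blue parts bin, fixed; two elbows (immovable stock, up to 43 high) in its rear half. Origin: centre of underside, on the bench; +x from its cut-away front (robot side) to its back. Mm: 170 deep (x), 130 wide (y), walls and floor 3; back and rear sides 55 high, front 30, sides slope up between x -75 and -15. Free floor 3 above the bench: x -82 to +8, y -62 to +62.
- tee_bin: Red parts bin, fixed; one tee (immovable stock, up to 43 high) in its rear half. Origin: centre of underside, on the bench; +x from its cut-away front (robot side) to its back. Mm: 170 deep (x), 130 wide (y), walls and floor 3; back and rear sides 55 high, front 30, sides slope up between x -75 and -15. Free floor 3 above the bench: x -82 to +8, y -62 to +62.
- coupling_bin: Yellow parts bin, fixed; two straight couplings (immovable stock, up to 43 high) in its rear half. Origin: centre of underside, on the bench; +x from its cut-away front (robot side) to its back. Mm: 170 deep (x), 130 wide (y), walls and floor 3; back and rear sides 55 high, front 30, sides slope up between x -75 and -15. Free floor 3 above the bench: x -82 to +8, y -62 to +62.
- stopend_bin: Green parts bin, fixed; six stop ends (immovable stock, up to 43 high) in its rear half. Origin: centre of underside, on the bench; +x from its cut-away front (robot side) to its back. Mm: 170 deep (x), 130 wide (y), walls and floor 3; back and rear sides 55 high, front 30, sides slope up between x -75 and -15. Free floor 3 above the bench: x -82 to +8, y -62 to +62.
- valve: Bystander: brass ball valve with a red lever on top, 94 mm long overall along its x (brass body x -47 to +17 mm, lever out to +47), 34 mm wide, 53 mm high, 0.24 kg. Origin: underside, near the middle of its length. It only stands on a narrow flat, so do not touch it.
- tape: Bystander: orange and black tape measure lying flat, about 85 x 66 x 38 mm, 0.3 kg. Origin: centre of its underside.
There are look-alikes about, which are no part of the job. Leave any purple or turquoise look-alike of the elbow alone.

How it is judged:
By the outcome, as a careful person would: the job done as asked, in the order asked, and still so for the second after the job is handed in, with the robot touching nothing.
It also fails if it takes over 96 s, if anything falls off the work surface, if the arm or the gripper's body presses on something with over 40 N, if the wrist force passes 120 N, or if a joint passes its speed limit or range.

ROBOT

A 6-joint arm with a two-finger parallel gripper is mounted at the origin on the work surface. World frame = base frame: x ahead of the robot, y to its left, z up, the work surface at z = 0. Lengths are in mm, angles in rad, forces in N, time in s.
With the tool pointing down it reaches from about 325 to 1000 mm from the base axis. Payload 5.1 kg.
Tool frame: the origin (TCP) lies midway between the tips of the shut fingers; the grasp point (between the pads) lies 19 mm behind it (bot.grip_depth is the distance from the TCP to the grasp point, in mm); z points along the fingers, y is the direction in which the jaws open and shut (so a half turn about z gives the same grasp; the last joint's range is limited). The gripper opens to 85 mm and grips with 20 to 120 N. Pads are 22 mm wide; open, the fingers measure 114 mm over their backs; the gripper's body (76 mm by 85 mm) begins 54 mm behind the grasp point. The pads swing forward as they close: fully open they stand 13 mm farther back than shut.
Start: joints at [1.164, 0.124, 1.65, -0, 1.367, -0.083], TCP at [206.832, 616.202, 231.322] pointing down, gripper open.
Joint ranges: [-2.61, 2.61], [-1.02, 2.33], [0.03, 2.71], [-1.35, 4.49], [0.32, 2.68], [-2.91, 2.91]. Speed limits (rad/s): [2.57, 2.57, 3.14, 3.14, 3.14, 3.14].

INTERFACE

Orientations are given as a unit quaternion [x, y, z, w].
In Python, from station import bot, read_camera, camera_model, job gives the robot as it stands. The module is installed in compiled form; this text tells all that it offers.
- The arm moves only by the tool drive_tool, never from a script. Its argument "series" is a list that holds one entry, the list of rows, each a list of 5 numbers: the shift along the world's x, y, z in units of 25 mm (1.0 is 25 mm), then the turn about the world's z in units of 5 degrees (1.0 is 5 degrees), then the finger opening in mm, from 0 to 85.4. A call has 1 to 12 rows; each row is the pose to reach, as a shift and turn from the pose measured when the call began; what a row does not reach only later rows make up. A row lasts 1/12 s, in which the tool goes at most 41.7 mm and 7.16 degrees, less where a joint would pass 70% of its speed; a pose out of reach is approached as far as the arm can. A call with a gripper value outside its range is refused whole. The fingers move at their own pace and stop on an object; "newtons" is the grip in N (left out, the last holds). Time passes only in rows, so rows that repeat a pose let the fingers close. It gives the time, the measured TCP pose, the force and the opening at its end, in the units of the state.
- bot.get_state(): the state, without advancing time (a new reading comes with each control period).
- read_camera(name): name is "side" or "top" or "wrist"; returns the picture (480x640x3 uint8, red, green, blue); there is no depth.
- camera_model(name): a dict with "K" (3x3 intrinsics, pixels), "k1" (the pictures are not rectified: a ray, as slopes to the right and down, at radius r is drawn at 1 + k1 r^2 times it, then the intrinsics apply), "rvec" (rotation vector, rad) and "tvec" (3), from world to camera coordinates, as OpenCV has them. Camera axes: x right, y down, z forward; pixel columns grow to the right and rows downward; lengths in mm; the calibration is good to about 2 mm. A picture is of the moment at which its call begins: read the wrist's pose just before it. camera_model takes no time and is no camera call; for the wrist camera it gives the pose at the moment of the call.
- job.finish_job(): hands the job in, once; it reports no verdict.
The state is a dict: "time_s": time; "joint_positions": joint angles; "qvel": joint speeds; "effort": joint torques, N m; "eef_pos": TCP position; "tool_rot": TCP orientation; "wrist_force": force on the tool from outside, world axes, zero at the start; "ft_torque": the same for the moment, N m; "opening": opening from 0.0 (shut) to 1.0 (fully open).
Only numpy, scipy, OpenCV 4.12 (cv2) and the standard library are available. Lean on these libraries where they do the work, as an engineer would, in place of code of your own. Each camera call takes 0.05 s, during which the arm holds its last target. There are 200 camera calls.

## Working session

There is one attempt and no reset: what is moved stays moved. The work goes in short steps, Python scripts to look and compute and a tool call to move; the robot and the scene stay as the last step left them, time stands still between calls to the robot, and variables do not carry over. Pictures are saved under pics/ and viewed, about 12 in all and at most 16, crops included, and the job is handed in when it is done.

Besides the shell and the picture viewer there is one more tool, called after ">>>" in YAML: its name, and indented under it one key for each argument. drive_tool: Moves the arm, as the interface text tells. Its arguments: {"type":"object","properties":{"series":{"type":"array","items":{"type":"array","items":{"type":"array","items":{"type":"number"}}}},"newtons":{"type":"number"}},"required":["series"]}

```bash
mkdir -p pics
cat > h.py <<'E'
import numpy as np, cv2
from station import bot, read_camera, camera_model, job
def snap(n,f):
    m=camera_model(n); im=read_camera(n); cv2.imwrite(f'pics/{f}.png',im[:,:,::-1]); np.savez(f'pics/{f}.npz',im=im,**{k:np.array(v,float) for k,v in m.items() if k in('K','k1','rvec','tvec')}); return im
def ray(f,u,v,z):
    d=np.load(f'pics/{f}.npz'); p=np.linalg.inv(d['K'])@[u,v,1]; q=p[:2].copy(); 
    for _ in range(20): q=p[:2]/(1+float(d['k1'])*(q@q))
    R=cv2.Rodrigues(d['rvec'])[0]; c=-R.T@d['tvec'].ravel(); w=R.T@np.array([*q,1]); return c+w*(z-c[2])/w[2]
def proj(f,P):
    d=np.load(f'pics/{f}.npz'); return cv2.projectPoints(np.array(P,float).reshape(-1,3),d['rvec'],d['tvec'],d['K'],np.array([float(d['k1']),0,0,0]))[0].reshape(-1,2)
E
python3 - <<'E'
from h import *
print(bot.get_state())
snap('top','top0');snap('side','side0')
for n in('top0','side0'):
    d=np.load(f'pics/{n}.npz');R=cv2.Rodrigues(d['rvec'])[0];print(-R.T@d['tvec'].ravel(),R[2],d['K'][0,0])
E
```

```text
{'time_s': 0.0, 'joint_positions': array([ 1.16439942e+00,  1.24515834e-01,  1.65170048e+00, -1.49347604e-05,
        1.36750630e+00, -8.25937262e-02]), 'qvel': array([ 0.00160979, -0.00103031,  0.00064954,  0.00159436,  0.00078331,
        0.00010878]), 'effort': array([-1.20824414e-03, -4.23612714e+01, -3.65448081e+01, -1.49400289e-04,
        7.05203041e-03, -2.19692041e-06]), 'eef_pos': array([206.59312461, 615.63599842, 230.03043231]), 'tool_rot': array([ 1.61193632e-01,  9.86922225e-01, -1.03507369e-03, -2.50700791e-04]), 'wrist_force': array([-1.13833611, -0.72961398,  0.22610181]), 'ft_torque': array([-0.04988499,  0.01476052,  0.02833146]), 'opening': 1.0025975140606291}
[ 396.34799075  -49.55174191 1048.98889986] [ 0.10936736  0.00366777 -0.99399463] 454.67674665891747
[  221.13993339 -1024.46950688   666.55766579] [ 0.24013395  0.81305819 -0.53035089] 561.2555786831331
```

View pics/top0.png

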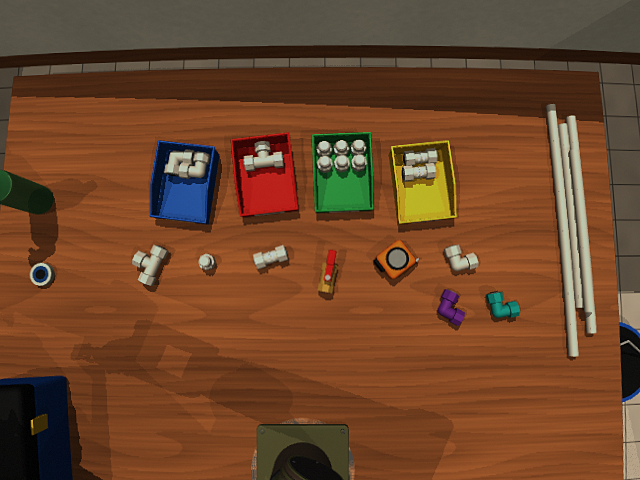

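View pics/side0.png

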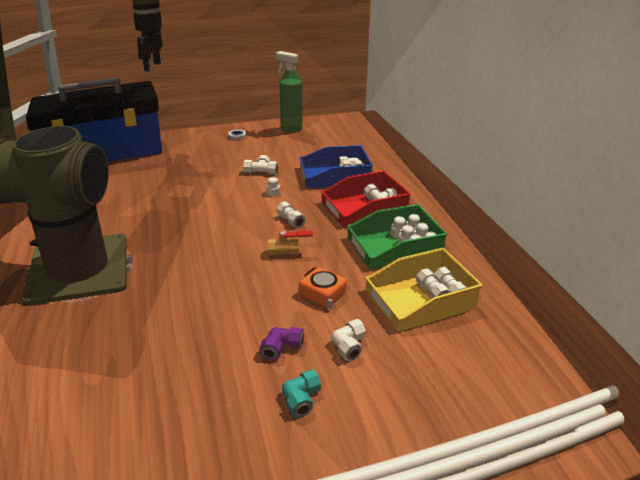

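The top view shows these candidates:
- **Elbow:** white at (461,259). The purple (451,308) and turquoise (503,306) elbows are look-alikes to leave alone.
- **Tee:** (151,264).
- **Stop end:** (206,262).
- **Coupling:** (270,257).
- **Not part of the job:** white pieces inside the bins are stock, and the ring at (41,274) and the pipes on the right are clutter.

Next I'll measure these and check one close crop.

Run:
```python
from h import *
im=np.load('pics/top0.npz')['im']; hsv=cv2.cvtColor(im,cv2.COLOR_RGB2HSV)
w=((hsv[...,1]<75)&(hsv[...,2]>95)).astype(np.uint8)
out=[]
for n,(u,v),r in(('elbow',(461,259),26),('tee',(151,264),27),('coup',(270,257),26),('stop',(206,262),18)):
    m=np.zeros_like(w); m[v-r:v+r,u-r:u+r]=w[v-r:v+r,u-r:u+r]
    m=cv2.morphologyEx(m,cv2.MORPH_CLOSE,np.ones((3,3)))
    c=max(cv2.findContours(m,0,2)[0],key=cv2.contourArea)
    P=np.array([ray('top0',*p,17)[:2] for p in c[:,0].astype(float)])
    hull=cv2.convexHull(P.astype(np.float32)); M=cv2.moments(P.astype(np.float32))
    R=cv2.minAreaRect(P.astype(np.float32))
    print(n,'centroid',np.round([M['m10']/M['m00'],M['m01']/M['m00']],1),'rect',np.round(R[0],1),np.round(R[1],1),round(R[2],1), 'corners',np.round(cv2.boxPoints(R)).tolist())
    s=cv2.resize(im[v-28:v+28,u-28:u+28],(390,290) if 0 else (390,390),interpolation=cv2.INTER_CUBIC)
    cc=((c[:,0]-[u-28,v-28])*390/56).astype(int); cv2.polylines(s,[cc],True,(255,0,0),1); 
    for k in range(0,56,10): cv2.putText(s,str(u-28+k),(int(k*390/56),10),0,.35,(255,255,0));cv2.putText(s,str(v-28+k),(0,int(k*390/56)+10),0,.35,(255,255,0))
    out.append(cv2.resize(s,(300,300)))
cv2.imwrite('pics/crop0.png',np.vstack([np.hstack(out[:2]),np.hstack(out[2:])])[:,:,::-1])
# bins
for n,lo,hi,x in(('blue',100,125,185),('red',0,8,265),('green',40,85,343),('yellow',22,34,423)):
    m=((hsv[...,0]>=lo)&(hsv[...,0]<=hi)&(hsv[...,1]>150)&(hsv[...,2]>40)).astype(np.uint8); q=np.zeros_like(m); q[125:230,x-45:x+45]=m[125:230,x-45:x+45]
    c=max(cv2.findContours(q,0,2)[0],key=cv2.contourArea); 
    h=cv2.approxPolyDP(cv2.convexHull(c),3,True)[:,0]
    print(n,[(p.tolist(),np.round(ray('top0',*p.astype(float),55 if p[1]<170 else 30)[:2]).tolist()) for p in h])
```

```text
elbow centroid [ 473.4 -363.3] rect [ 477.5 -365. ] [56.2 71.4] 4.7 corners [[447.0, -332.0], [452.0, -403.0], [508.0, -398.0], [503.0, -327.0]]
tee centroid [464.8 354.4] rect [466.9 360.8] [66.1 91. ] 66.6 corners [[412.0, 349.0], [496.0, 312.0], [522.0, 373.0], [438.0, 409.0]]
coup centroid [479.4  72.9] rect [479.3  73.2] [33.5 75.6] 17.7 corners [[452.0, 104.0], [475.0, 32.0], [507.0, 42.0], [484.0, 114.0]]
stop centroid [470.  220.5] rect [468.6 219.5] [34.5 32.4] 1.2 corners [[451.0, 235.0], [452.0, 203.0], [486.0, 204.0], [485.0, 236.0]]
blue [([158, 141], [743.0, 329.0]), ([214, 147], [726.0, 199.0]), ([205, 223], [556.0, 221.0]), ([150, 216], [573.0, 350.0]), ([151, 178], [662.0, 351.0])]
red [([288, 132], [760.0, 30.0]), ([298, 209], [587.0, 8.0]), ([240, 216], [571.0, 140.0]), ([230, 140], [742.0, 162.0])]
green [([370, 132], [759.0, -156.0]), ([373, 209], [586.0, -163.0]), ([315, 211], [582.0, -31.0]), ([312, 134], [755.0, -24.0])]
yellow [([448, 140], [741.0, -334.0]), ([456, 216], [569.0, -352.0]), ([399, 222], [556.0, -221.0]), ([391, 146], [726.0, -203.0])]
```

View pics/crop0.png

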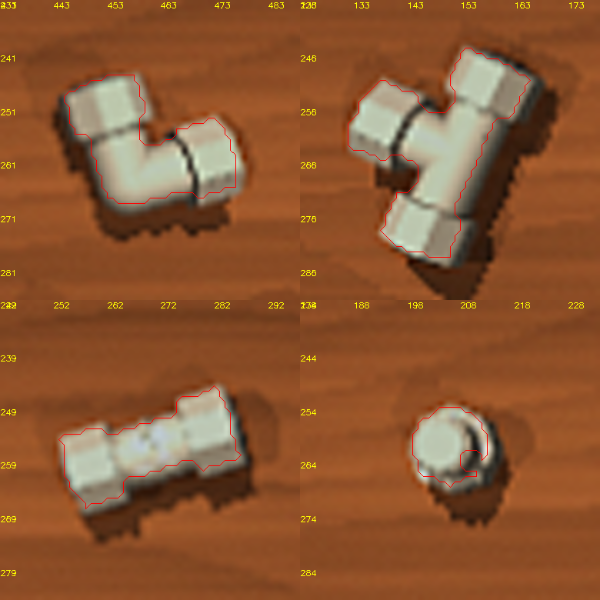

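The crop confirms the four fittings. The white elbow's nuts are at px (452,250) and (473,261), with its corner at (457,264). The tee's branch points left with its nut at (140,258). The coupling lies along (260,261)–(280,253), and the stop end is upright at (206,262). I'll move over for wrist views.

>>> drive_tool:
  series:
    - [[9.0,-12.4,1.0,0,85],[9.0,-12.4,1.0,0,85],[9.0,-12.4,1.0,0,85],[9.0,-12.4,1.0,0,85],[9.0,-12.4,1.0,0,85],[9.0,-12.4,1.0,0,85],[9.0,-12.4,1.0,0,85],[9.0,-12.4,1.0,0,85],[9.0,-12.4,1.0,0,85],[9.0,-12.4,1.0,0,85],[9.0,-12.4,1.0,0,85],[9.0,-12.4,1.0,0,85]]
  newtons: 40

```text
time_s: 1.1
eef_pos: [431.4, 305.6, 254.8]
tool_rot: [0.162, 0.987, -0.001, -0.001]
wrist_force: [-0.9, 1.6, 0.4]
opening: 0.994
```

Run:
```python
from h import *
snap('wrist','w1'); d=np.load('pics/w1.npz');R=cv2.Rodrigues(d['rvec'])[0];print(-R.T@d['tvec'].ravel(),R.round(2))
print(bot.get_state()['eef_pos'])
```

```text
[360.03209357 329.16635056 397.59603136] [[ 0.32  0.95 -0.  ]
 [ 0.9  -0.31  0.3 ]
 [ 0.28 -0.1  -0.96]]
[430.964824   306.27796621 254.66200867]
```

View pics/w1.png

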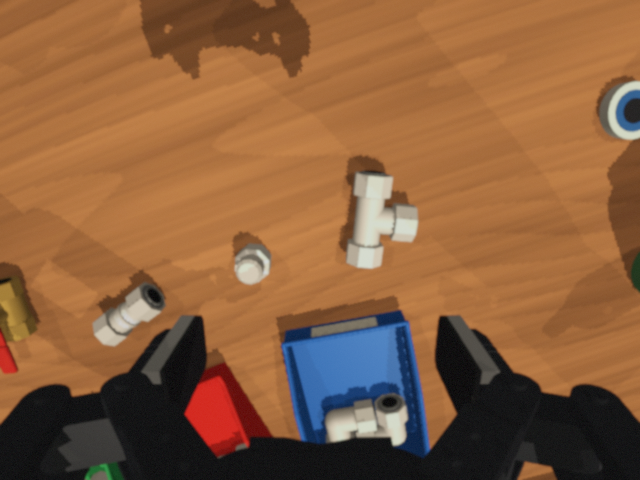

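The wrist view shows:
- **Tee:** run nuts at (372,186) and (364,254), branch nut at (405,224).
- **Stop end:** cap at (250,270).
- **Coupling:** ends at (147,299) and (108,331).
- **Blue bin:** front corners at about (284,344) and (409,318).

Run:
```python
from h import *
def P(f,n,u,v,z): print(n,np.round(ray(f,u,v,z)[:2],1))
for n,u,v,z in(('teeA',372,186,22),('teeB',365,254,22),('teeBr',404,224,22),('stoptop',249,271,40),('stopbase',254,261,14),('cA',147,302,22),('cB',107,328,22),('binFL',409,316,30),('binFR',284,343,30)): P('w1',n,u,v,z)
print('top')
for n,u,v,z in(('elUp',452.6,250.2,22),('elR',473.1,261,22),('elC',456.5,263.5,26),('teeA',157.5,250.5,22),('teeB',144.5,279,22),('teeBr',139,258.5,22),('cA',259.5,262.5,22),('cB',281,252,22),('stop',204.5,260,30)): P('top0',n,u,v,z)
```

```text
teeA [430.9 355.6]
teeB [493.3 329.7]
teeBr [476.1 374.4]
stoptop [467.9 219.8]
stopbase [467.2 220.8]
cA [471.5  99.4]
cB [485.5  42.6]
binFL [568.9 353.2]
binFR [557.4 221.4]
top
elUp [ 491.7 -344.1]
elR [ 466.8 -390.6]
elC [ 461.  -350.8]
teeA [493.7 331.8]
teeB [428.3 360.1]
teeBr [475.3 374.8]
cA [465.6  95.7]
cB [489.3  47. ]
stop [471.  219.6]
```

>>> drive_tool:
  series:
    - [[0.6,-19,0,0,85],[0.6,-19,0,0,85],[0.6,-19,0,0,85],[0.6,-19,0,0,85],[0.6,-19,0,0,85],[0.6,-19,0,0,85],[0.6,-19,0,0,85],[0.6,-19,0,0,85],[0.6,-19,0,0,85],[0.6,-19,0,0,85],[0.6,-19,0,0,85],[0.6,-19,0,0,85]]

```text
time_s: 2.15
eef_pos: [446.2, -171.0, 254.4]
tool_rot: [0.161, 0.987, -0.001, -0.001]
wrist_force: [0.1, 0.4, -0.7]
opening: 0.997
```

Run:
```python
from h import *
snap('wrist','w2'); print(bot.get_state()['eef_pos'])
```

```text
[ 446.24993121 -171.73684247  254.3048371 ]
```

View pics/w2.png

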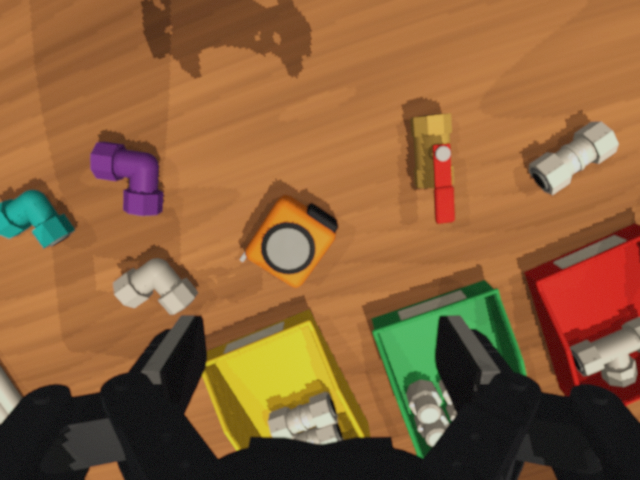

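The second wrist view shows the elbow's nuts at (179,294) and (130,289), with its corner near (155,272). The coupling's nuts are at (555,172) and (600,143), and the valve and tape are visible.

Run:
```python
from h import *
def P(f,n,u,v,z): print(n,np.round(ray(f,u,v,z)[:2],1))
for n,u,v,z in(('elUp',179,294,22),('elR',130,289,22),('elC',155,272,22),('cA',556,171,22),('cB',600,143,22),('yFL',310,317,30),('yFR',205,362,30),('gFL',488,282,30),('gFR',372,320,30),('tape',288,248,38)): P('w2',n,u,v,z)
```

```text
elUp [ 488.5 -341. ]
elR [ 467.2 -388.1]
elC [ 458.5 -354.3]
cA [486.6  50.6]
cB [473.5  97.5]
yFL [ 551.9 -219.6]
yFR [ 567.5 -344.1]
gFL [572.8 -38.5]
gFR [ 575.4 -160.7]
tape [ 473.3 -214. ]
```

>>> drive_tool:
  series:
    - [[1.7,-6.9,-5,7.5,85],[1.7,-6.9,-5,7.5,85],[1.7,-6.9,-5,7.5,85],[1.7,-6.9,-5,7.5,85],[1.7,-6.9,-5,7.5,85],[1.7,-6.9,-5,7.5,85],[1.7,-6.9,-5,7.5,85],[1.7,-6.9,-5,7.5,85],[1.7,-6.9,-7.5,7.5,85],[1.7,-6.9,-8.7,7.5,85],[1.7,-6.9,-9.4,7.5,85],[1.7,-6.9,-9.9,7.5,85]]

```text
time_s: 3.2
eef_pos: [487.6, -340.4, 3.9]
tool_rot: [-0.165, 0.986, 0.0, -0.002]
wrist_force: [-0.6, 0.9, 0.4]
opening: 0.994
```

Run:
```python
from h import *
s=bot.get_state(); print(s['joint_positions'].round(2),s['eef_pos'],s['wrist_force'])
snap('wrist','w3')
```

```text
[-0.7   0.25  1.92 -0.    0.97 -2.6 ] [ 487.6300896  -340.41825884    3.92845864] [-0.56804709  0.85482681  0.403242  ]
```

View pics/w3.png

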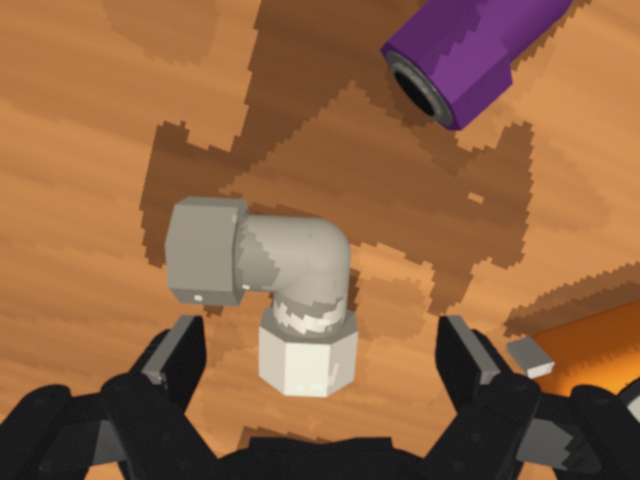

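The elbow's nut at (308,352) sits squarely between the pads, and the purple elbow and tape are clear. I'll close and lift.

>>> drive_tool:
  series:
    - [[0,0,0,0,20],[0,0,0,0,20],[0,0,0,0,20],[0,0,0,0,20],[0,0,0,0,20],[0,0,0,0,20],[0,0,0,0,20],[0,0,0,0,20],[0,0,1,0,20],[0,0,2.5,0,20],[0,0,4,0,20],[0,0,5.5,0,20]]
  newtons: 40

```text
time_s: 4.25
eef_pos: [486.8, -340.3, 142.3]
tool_rot: [-0.164, 0.986, 0.001, -0.002]
wrist_force: [1.2, -0.8, -0.2]
opening: 0.388
```

Run:
```python
from h import *
s=bot.get_state(); print(s['joint_positions'].round(2),s['eef_pos'],s['wrist_force'],s['opening'])
def f(n,L,R):
    # bin front corners (outer top of front wall, x=-85,y=+-65)
    L=np.array(L);R=np.array(R); y=(L-R)/np.linalg.norm(L-R); x=np.array([y[1],-y[0]]); c=(L+R)/2+85*x
    print(n,'w',np.linalg.norm(L-R).round(),'centre',c.round(1),'yaw',np.degrees(np.arctan2(x[1],x[0])).round(1),'floor mid',(c-37*x).round(1),'x',x.round(3))
f('blue top',(573,350),(556,221)); f('blue w',(568.9,353.2),(557.4,221.4)); f('red top',(571,140),(587,8)); f('green top',(582,-31),(586,-163)); f('green w',(572.8,-38.5),(575.4,-160.7)); f('yel top',(556,-221),(569,-352)); f('yel w',(551.9,-219.6),(567.5,-344.1))
```

```text
[-0.7   0.08  1.86 -0.    1.21 -2.6 ] [ 486.76896946 -340.27281399  142.29241995] [ 1.17555632 -0.78244733 -0.21782958] 0.3883280185118333
blue top w 130.0 centre [648.8 274.4] yaw -7.5 floor mid [612.1 279.2] x [ 0.991 -0.131]
blue w w 132.0 centre [647.8 279.9] yaw -5.0 floor mid [611.  283.1] x [ 0.996 -0.087]
red top w 133.0 centre [663.4  84.2] yaw 6.9 floor mid [626.7  79.8] x [0.993 0.12 ]
green top w 132.0 centre [669.  -94.4] yaw 1.7 floor mid [632.  -95.5] x [1.   0.03]
green w w 122.0 centre [659.1 -97.8] yaw 1.2 floor mid [622.1 -98.6] x [1.    0.021]
yel top w 132.0 centre [ 647.1 -278.1] yaw 5.7 floor mid [ 610.3 -281.8] x [0.995 0.099]
yel w w 125.0 centre [ 644.  -271.3] yaw 7.1 floor mid [ 607.3 -275.9] x [0.992 0.124]
```

>>> drive_tool:
  series:
    - [[5.8,25.1,0,-5.1,20],[5.8,25.1,0,-5.1,20],[5.8,25.1,0,-5.1,20],[5.8,25.1,0,-5.1,20],[5.8,25.1,0,-5.1,20],[5.8,25.1,0,-5.1,20],[5.8,25.1,0,-5.1,20],[5.8,25.1,0,-5.1,20],[5.8,25.1,0,-5.1,20],[5.8,25.1,0,-5.1,20],[5.8,25.1,0,-5.1,20],[5.8,25.1,0,-5.1,20]]

```text
time_s: 5.25
eef_pos: [598.5, 143.5, 142.6]
tool_rot: [0.057, 0.998, 0.001, -0.002]
wrist_force: [0.8, -0.7, -0.6]
opening: 0.389
```

>>> drive_tool:
  series:
    - [[1.3,5.7,0,0,20],[1.3,5.7,0,0,20],[1.3,5.7,0,0,20],[1.3,5.7,0,0,20],[1.3,5.7,0,0,20],[1.3,5.7,0,0,20]]

```text
time_s: 5.75
eef_pos: [631.0, 287.1, 142.9]
tool_rot: [0.056, 0.998, 0.001, -0.001]
wrist_force: [-0.7, 0.2, -0.5]
opening: 0.386
```

Run:
```python
from h import *
s=bot.get_state(); print(s['eef_pos'],s['qvel'].round(2))
snap('wrist','w4')
```

```text
[630.97524703 287.10703771 142.86721472] [-0.04 -0.02  0.03 -0.01  0.   -0.  ]
```

View pics/w4.png

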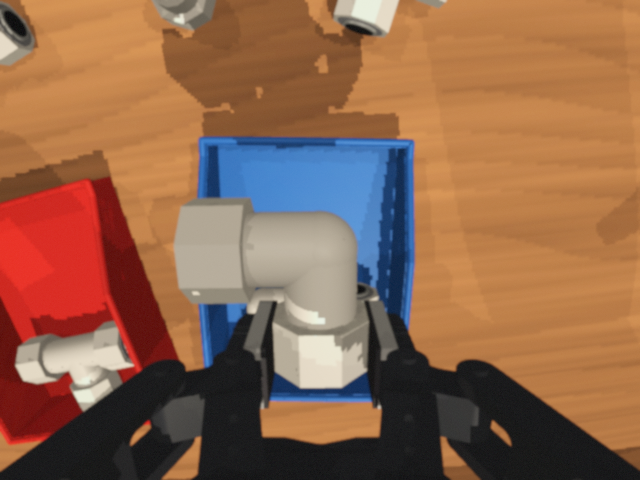

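The elbow is held square and is lined up with the blue bin. The bin's front rim runs from (201,140) to (412,142). I'll check the bin position from this closer view.

Run:
```python
from h import *
L=ray('w4',412,141,30)[:2];R=ray('w4',201,139,30)[:2];print(L,R,np.linalg.norm(L-R))
y=(L-R)/np.linalg.norm(L-R); x=np.array([y[1],-y[0]]); c=(L+R)/2+85*x; s=bot.get_state()['eef_pos'][:2]
print(c,np.degrees(np.arctan2(x[1],x[0])),'grip in bin',(s-c)@x,(s-c)@y)
```

```text
[573.88274653 350.38407224] [557.46066935 219.76338675] 131.6489578190174
[650.00779726 274.47070928] -7.165823030063403 grip in bin -20.39856652414634 8.960744763166012
```

>>> drive_tool:
  series:
    - [[0,0,-1.5,0,20],[0,0,-3,0,20],[0,0,-4.2,0,20],[0,0,-4.9,0,20],[0,0,-5.2,0,20],[0,0,-5.4,0,20],[0,0,-5.4,0,20],[0,0,-5.4,0,48],[0,0,-5.4,0,48],[0,0,-5.4,0,48],[0,0,-5.4,0,48],[0,0,-5.4,0,48]]

```text
time_s: 6.8
eef_pos: [631.1, 285.8, 8.1]
tool_rot: [0.057, 0.998, 0.001, -0.001]
wrist_force: [1.0, 1.1, 0.2]
opening: 0.565
```

>>> drive_tool:
  series:
    - [[0,0,1,0,48],[0,0,2.5,0,48],[0,0,4,0,48],[0,0,5.5,0,48],[-6.2,3.6,6,14.6,85],[-6.2,3.6,6,14.6,85],[-6.2,3.6,6,14.6,85],[-6.2,3.6,6,14.6,85],[-6.2,3.6,6,14.6,85],[-6.2,3.6,6,14.6,85],[-6.2,3.6,6,14.6,85],[-6.2,3.6,6,14.6,85]]

```text
time_s: 7.8
eef_pos: [475.4, 376.3, 158.3]
tool_rot: [-0.432, 0.902, 0.0, -0.002]
wrist_force: [-0.1, -0.6, -0.2]
opening: 0.993
```

>>> drive_tool:
  series:
    - [[0,0,0,3,85],[0,0,0,3,85],[0,0,0,3,85],[0,0,0,3,85]]

```text
time_s: 8.13
eef_pos: [475.3, 376.3, 158.2]
tool_rot: [-0.545, 0.838, 0.0, -0.002]
wrist_force: [-1.2, 0.2, -1.1]
opening: 0.999
```

Run:
```python
from h import *
s=bot.get_state(); q=s['tool_rot']; print(s['eef_pos'],2*np.degrees(np.arctan2(q[1],q[0]))-90,s['joint_positions'].round(2))
snap('wrist','w5')
```

```text
[475.31970697 376.34131819 158.23782079] 156.04995964071907 [ 0.58  0.09  1.82  0.    1.24 -2.14]
```

View pics/w5.png

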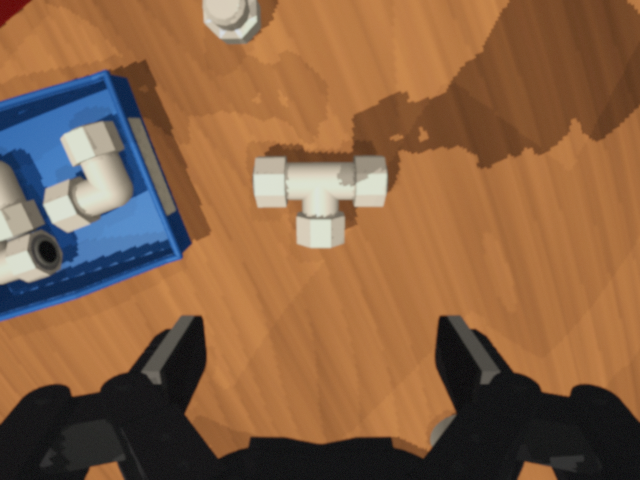

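The elbow lies on the blue bin's free floor, in front of the stock. The tee is aligned with the jaws, with its branch nut at (320,230) and run nuts at (270,181) and (371,181). I'll descend and grip.

>>> drive_tool:
  series:
    - [[0,0,-1.5,0,85],[0,0,-3,0,85],[0,0,-4.5,0,85],[0,0,-5.4,0,85],[0,0,-5.9,0,85],[0,0,-6.1,0,85],[0,0,-6.1,0,85],[0,0,-6.1,0,20],[0,0,-6.1,0,20],[0,0,-6.1,0,20],[0,0,-6.1,0,20],[0,0,-6.1,0,20]]

```text
time_s: 9.18
eef_pos: [476.5, 377.1, 7.5]
tool_rot: [-0.545, 0.839, 0.0, -0.0]
wrist_force: [0.9, 0.9, 3.3]
opening: 0.389
```

>>> drive_tool:
  series:
    - [[0,0,0,0,20],[0,0,0,0,20],[0,0,0,0,20],[0,0,1,0,20],[0,0,2.5,0,20],[0,0,4,0,20],[0,0,5.5,0,20],[0,0,5.5,0,20]]

```text
time_s: 9.85
eef_pos: [480.7, 379.9, 154.7]
tool_rot: [-0.545, 0.839, 0.0, 0.008]
wrist_force: [1.2, 1.3, 0.0]
opening: 0.386
```

>>> drive_tool:
  series:
    - [[6.6,-11.9,0,-11.8,20],[6.6,-11.9,0,-11.8,20],[6.6,-11.9,0,-11.8,20],[6.6,-11.9,0,-11.8,20],[6.6,-11.9,0,-11.8,20],[6.6,-11.9,0,-11.8,20],[6.6,-11.9,0,-11.8,20],[6.6,-11.9,0,-11.8,20],[6.6,-11.9,0,-11.8,20],[6.6,-11.9,0,-11.8,20],[6.6,-11.9,0,-11.8,20],[6.6,-11.9,0,-11.8,20]]

```text
time_s: 10.85
eef_pos: [644.8, 83.5, 154.0]
tool_rot: [-0.062, 0.998, -0.003, 0.006]
wrist_force: [-0.1, 1.4, -0.4]
opening: 0.386
```

Run:
```python
from h import *
s=bot.get_state(); q=s['tool_rot']; print(s['eef_pos'],2*np.degrees(np.arctan2(q[1],q[0]))-90,q.round(3),s['qvel'].round(2))
snap('wrist','w6')
```

```text
[644.75594572  83.52470301 154.04831115] 97.12809862666853 [-0.062  0.998 -0.003  0.006] [ 0.02 -0.01  0.   -0.    0.    0.  ]
```

View pics/w6.png

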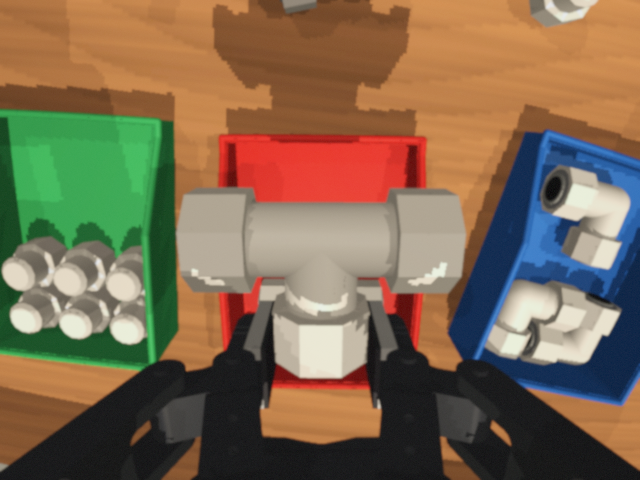

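The tee is held squarely over the red bin, whose front rim runs from (220,136) to (425,138). In the blue bin the elbow lies flat at (590,205).

Run:
```python
from h import *
L=ray('w6',426,137,30)[:2];R=ray('w6',219,135,30)[:2];print(L,R,np.linalg.norm(L-R))
y=(L-R)/np.linalg.norm(L-R); x=np.array([y[1],-y[0]]); c=(L+R)/2+85*x; s=bot.get_state()['eef_pos'][:2]
print(c,np.degrees(np.arctan2(x[1],x[0])),'grip in bin',(s-c)@x,(s-c)@y)
L=ray('w6',160,121,30)[:2];print('green FL',L)
```

```text
[572.51047249 141.38730764] [587.77214956   8.31553241] 133.94407844462265
[664.58775334  84.53637636] 6.5425278796486195 grip in bin -19.817410720494657 1.6006145000649843
green FL [583.12696974 -30.72710888]
```

>>> drive_tool:
  series:
    - [[0,0,-1.5,0,20],[0,0,-3,0,20],[0,0,-4.3,0,20],[0,0,-5.1,0,20],[0,0,-5.5,0,20],[0,0,-5.7,0,20],[0,0,-5.7,0,20],[0,0,-5.7,0,48],[0,0,-5.7,0,48],[0,0,-5.7,0,48],[0,0,-5.7,0,48],[0,0,-5.7,0,48]]

```text
time_s: 11.9
eef_pos: [645.2, 83.9, 12.5]
tool_rot: [-0.062, 0.998, -0.003, 0.007]
wrist_force: [0.9, 0.3, 0.7]
opening: 0.562
```

>>> drive_tool:
  series:
    - [[0,0,1,0,48],[0,0,2.5,0,48],[0,0,4,0,48],[0,0,5.5,0,48],[-6.7,-0.5,6,-15.8,85],[-6.7,-0.5,6,-15.8,85],[-6.7,-0.5,6,-15.8,85],[-6.7,-0.5,6,-15.8,85],[-6.7,-0.5,6,-15.8,85],[-6.7,-0.5,6,-15.8,85],[-6.7,-0.5,6,-15.8,85],[-6.7,-0.5,6,-15.8,85]]

```text
time_s: 12.9
eef_pos: [477.4, 71.3, 163.0]
tool_rot: [0.427, 0.904, -0.006, 0.005]
wrist_force: [-0.3, 0.4, 0.7]
opening: 0.992
```

>>> drive_tool:
  series:
    - [[0,0,0,-4.5,85],[0,0,0,-4.5,85],[0,0,0,-4.5,85],[0,0,0,-4.5,85],[0,0,0,-4.5,85]]

```text
time_s: 13.32
eef_pos: [477.4, 71.3, 163.1]
tool_rot: [0.594, 0.804, -0.007, 0.004]
wrist_force: [-0.8, 0.7, -0.4]
opening: 0.998
```

Run:
```python
from h import *
s=bot.get_state(); q=s['tool_rot']; print(s['eef_pos'],2*np.degrees(np.arctan2(q[1],q[0]))-90,q.round(3),s['joint_positions'].round(2))
snap('wrist','w7')
```

```text
[477.43951427  71.28519381 163.07906272] 17.102875440778618 [ 0.594  0.804 -0.007  0.004] [ 0.05 -0.2   2.08 -0.02  1.26 -0.25]
```

View pics/w7.png

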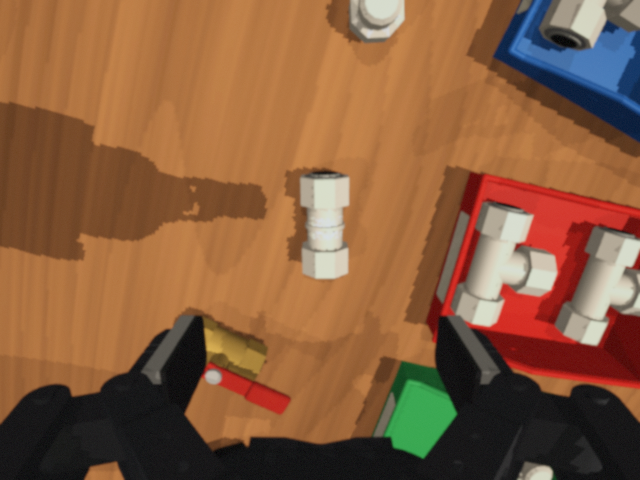

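The tee lies on the red bin's front floor, with its run at (490,265). The coupling is aligned at (325,227), and the valve is near (235,355).

Run:
```python
from h import *
for n,u,v,z in(('cA',325,192,22),('cB',325,260,22),('valve tip',265,352,20),('lever',288,405,50)): print(n,ray('w7',u,v,z).round(1))
```

```text
cA [472.7  94.8  22. ]
cB [487.9  45.6  22. ]
valve tip [464.9 -47.   20. ]
lever [492.9 -68.4  50. ]
```

>>> drive_tool:
  series:
    - [[0.1,0,-1.5,0,85],[0.1,0,-3,0,85],[0.1,0,-4.5,0,85],[0.1,0,-5.5,0,85],[0.1,0,-6.1,0,85],[0.1,0,-6.3,0,85],[0.1,0,-6.3,0,85],[0.1,0,-6.3,0,15],[0.1,0,-6.3,0,15],[0.1,0,-6.3,0,15],[0.1,0,-6.3,0,15],[0.1,0,-6.3,0,15]]

```text
time_s: 14.37
eef_pos: [480.7, 71.3, 6.6]
tool_rot: [0.594, 0.805, -0.006, 0.004]
wrist_force: [0.1, 1.9, 14.8]
opening: 0.293
```

>>> drive_tool:
  series:
    - [[0,0,0,0,15],[0,0,0,0,15],[0,0,0,0,15],[0,0,1,0,15],[0,0,2.5,0,15],[0,0,4,0,15],[0,0,5.5,0,15],[0,0,5.5,0,15]]

```text
time_s: 15.03
eef_pos: [485.7, 71.6, 152.9]
tool_rot: [0.594, 0.805, -0.001, 0.01]
wrist_force: [1.4, 0.3, -0.7]
opening: 0.288
```

>>> drive_tool:
  series:
    - [[5,-14,0,-2.2,15],[5,-14,0,-2.2,15],[5,-14,0,-2.2,15],[5,-14,0,-2.2,15],[5,-14,0,-2.2,15],[5,-14,0,-2.2,15],[5,-14,0,-2.2,15],[5,-14,0,-2.2,15],[5,-14,0,-2.2,15],[5,-14,0,-2.2,15],[5,-14,0,-2.2,15],[5,-14,0,-2.2,15]]

```text
time_s: 16.03
eef_pos: [610.1, -278.1, 151.7]
tool_rot: [0.668, 0.744, -0.002, 0.009]
wrist_force: [0.6, 0.3, -0.2]
opening: 0.29
```

Run:
```python
from h import *
s=bot.get_state(); q=s['tool_rot']; print(s['eef_pos'],2*np.degrees(np.arctan2(q[1],q[0]))-90,q.round(3),s['opening'])
snap('wrist','w8')
```

```text
[ 610.12373268 -278.0883715   151.73667543] 6.133290990138008 [ 0.668  0.744 -0.002  0.009] 0.29043829457939396
```

View pics/w8.png

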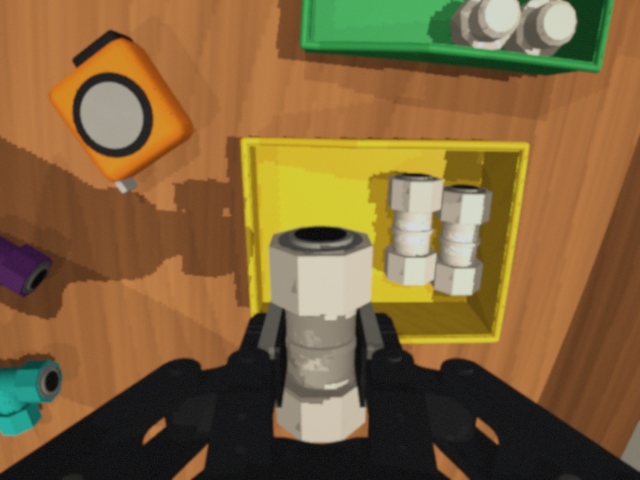

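The coupling is held level over the yellow bin. The bin's front rim runs from (242,138) to (251,343), and its stock is at (412,228) and (460,240).

Run:
```python
from h import *
L=ray('w8',242,138,30)[:2];R=ray('w8',251,343,30)[:2];print(L,R,np.linalg.norm(L-R))
y=(L-R)/np.linalg.norm(L-R); x=np.array([y[1],-y[0]]); c=(L+R)/2+85*x; s=bot.get_state()['eef_pos'][:2]
print(c,np.degrees(np.arctan2(x[1],x[0])),'grip in bin',(s-c)@x,(s-c)@y)
p=ray('w8',388,230,34)[:2]; print('stock front x',(p-c)@x)
```

```text
[ 554.85202073 -221.19849844] [ 568.35838956 -370.64017746] 150.05078282215405
[ 646.26016313 -288.26831921] 5.16429658587522 grip in bin -35.03674831030786 14.059371839404328
stock front x 11.613543848287513
```

The rear reading on that rim (251,343) is the sloped side hidden by the finger, because the width comes out at 150 instead of 130. Using the clear corner alone, the grip is at about x −36, y 0 in the bin, which is good.

>>> drive_tool:
  series:
    - [[0,0,-1.5,0,15],[0,0,-3,0,15],[0,0,-4.3,0,15],[0,0,-5.1,0,15],[0,0,-5.5,0,15],[0,0,-5.6,0,15],[0,0,-5.6,0,15],[0,0,-5.6,0,40],[0,0,-5.6,0,40],[0,0,-5.6,0,40],[0,0,-5.6,0,40],[0,0,-5.6,0,40]]

```text
time_s: 17.08
eef_pos: [610.6, -277.7, 12.9]
tool_rot: [0.668, 0.744, -0.002, 0.01]
wrist_force: [-0.2, -0.2, -0.2]
opening: 0.468
```

>>> drive_tool:
  series:
    - [[0,0,1,0,40],[0,0,2.5,0,40],[0,0,4,0,40],[0,0,5.5,0,40],[-5.7,19.9,5.5,0,85],[-5.7,19.9,5.5,0,85],[-5.7,19.9,5.5,0,85],[-5.7,19.9,5.5,0,85],[-5.7,19.9,5.5,0,85],[-5.7,19.9,5.5,0,85],[-5.7,19.9,5.5,0,85],[-5.7,19.9,5.5,0,85]]

```text
time_s: 18.08
eef_pos: [517.9, 44.4, 150.8]
tool_rot: [0.668, 0.744, -0.002, 0.01]
wrist_force: [0.6, -0.1, 0.2]
opening: 0.997
```

>>> drive_tool:
  series:
    - [[-2,7,0,0,85],[-2,7,0,0,85],[-2,7,0,0,85],[-2,7,0,0,85],[-2,7,0,0,85],[-2,7,0,0,85],[-2,7,0,0,85]]

```text
time_s: 18.67
eef_pos: [467.7, 220.0, 151.0]
tool_rot: [0.667, 0.745, -0.002, 0.01]
wrist_force: [0.3, -0.2, -0.7]
opening: 0.99
```

Run:
```python
from h import *
s=bot.get_state(); print(s['eef_pos'])
im=snap('wrist','w9'); hsv=cv2.cvtColor(im,cv2.COLOR_RGB2HSV)
m=((hsv[...,1]<75)&(hsv[...,2]>95)).astype(np.uint8); n,l,st,c=cv2.connectedComponentsWithStats(m)
for i in range(1,n):
    if st[i,4]>400: print(st[i],c[i].round(),ray('w9',*c[i],25).round(1))
```

```text
[467.71686737 220.00836232 151.04442349]
[451  99  41 102 992] [471. 149.] [562.4 286.2  25. ]
[ 475  135  121   90 6518] [533. 175.] [609.8 274.4  25. ]
[ 585  148   55  119 4226] [618. 212.] [681.5 256.6  25. ]
[ 295  200   51   55 2095] [320. 228.] [468.8 221.5  25. ]
[ 555  365   76   44 1460] [590. 381.] [709.7 112.4  25. ]
```

View pics/w9.png

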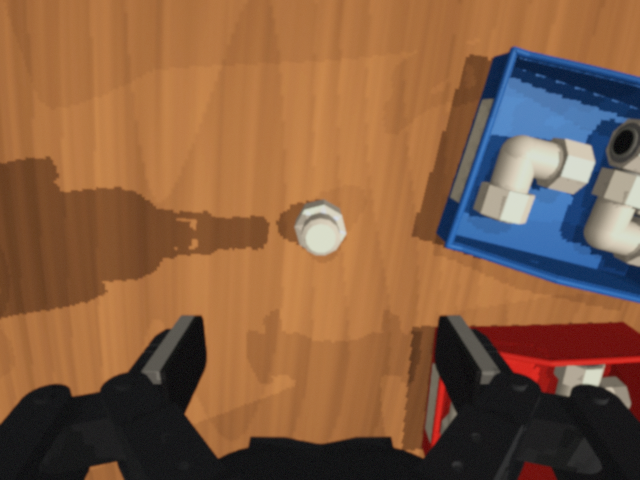

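The stop end is upright at (320,228), about 1 mm from under the grasp point. I'll grip its round upper body.

>>> drive_tool:
  series:
    - [[0,0,-1.5,0,85],[0,0,-3,0,85],[0,0,-4.2,0,85],[0,0,-4.9,0,85],[0,0,-5.2,0,85],[0,0,-5.3,0,85],[0,0,-5.3,0,85],[0,0,-5.3,0,15],[0,0,-5.3,0,15],[0,0,-5.3,0,15],[0,0,-5.3,0,15],[0,0,-5.3,0,15]]

```text
time_s: 19.72
eef_pos: [469.1, 219.6, 20.0]
tool_rot: [0.668, 0.744, -0.001, 0.011]
wrist_force: [4.7, -0.3, 8.5]
opening: 0.294
```

>>> drive_tool:
  series:
    - [[0,0,0,0,15],[0,0,0,0,15],[0,0,0,0,15],[0,0,1,0,15],[0,0,2.5,0,15],[0,0,4,0,15],[0,0,5.2,0,15],[0,0,5.2,0,15]]

```text
time_s: 20.38
eef_pos: [473.1, 221.1, 157.7]
tool_rot: [0.668, 0.744, 0.005, 0.014]
wrist_force: [0.9, 0.6, 0.4]
opening: 0.286
```

>>> drive_tool:
  series:
    - [[6.4,-12.6,0,-0.9,15],[6.4,-12.6,0,-0.9,15],[6.4,-12.6,0,-0.9,15],[6.4,-12.6,0,-0.9,15],[6.4,-12.6,0,-0.9,15],[6.4,-12.6,0,-0.9,15],[6.4,-12.6,0,-0.9,15],[6.4,-12.6,0,-0.9,15],[6.4,-12.6,0,-0.9,15],[6.4,-12.6,0,-0.9,15],[6.4,-12.6,0,-0.9,15],[6.4,-12.6,0,-0.9,15]]

```text
time_s: 21.38
eef_pos: [632.2, -93.2, 156.4]
tool_rot: [0.696, 0.718, 0.004, 0.013]
wrist_force: [0.1, -0.7, -0.8]
opening: 0.283
```

Run:
```python
from h import *
s=bot.get_state(); q=s['tool_rot']; print(s['eef_pos'],q.round(3),s['opening'])
snap('wrist','w10')
```

```text
[632.1708472  -93.15278831 156.42844146] [0.696 0.718 0.004 0.013] 0.28251849697001613
```

View pics/w10.png

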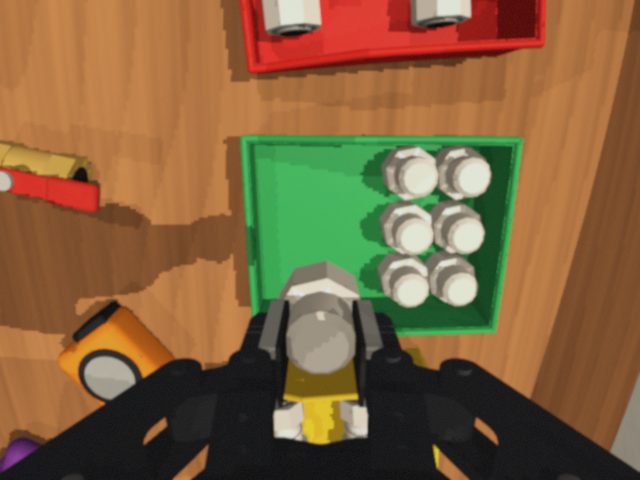

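The stop end is held upright over the green bin. The bin's front rim is at column 245 and the stock begins at column 380, so the free floor lies between them.

>>> drive_tool:
  series:
    - [[0,0,-1.5,0,15],[0,0,-3,0,15],[0,0,-4.2,0,15],[0,0,-4.9,0,15],[0,0,-5.2,0,15],[0,0,-5.35,0,15],[0,0,-5.35,0,15],[0,0,-5.35,0,42],[0,0,-5.35,0,42],[0,0,-5.35,0,42],[0,0,-5.35,0,42],[0,0,-5.35,0,42]]

```text
time_s: 22.43
eef_pos: [632.3, -92.6, 23.3]
tool_rot: [0.696, 0.718, 0.004, 0.014]
wrist_force: [0.3, -1.4, -1.2]
opening: 0.492
```

>>> drive_tool:
  series:
    - [[0,0,1,0,42],[0,0,2.5,0,42],[0,0,4,0,42],[0,0,5.5,0,42],[-4,0,7,0,42],[-8,0,7,0,42],[-8,0,7,0,42],[-8,0,7,0,42],[-8,0,7,0,42],[-8,0,7,0,42],[-8,0,7,0,42],[-8,0,7,0,42]]

```text
time_s: 23.43
eef_pos: [432.7, -92.8, 198.8]
tool_rot: [0.696, 0.718, 0.004, 0.014]
wrist_force: [0.7, 0.7, 0.1]
opening: 0.493
```

Run:
```python
from h import *
s=bot.get_state(); print(s['eef_pos'],s['time_s'])
t=snap('top','top1');d=snap('side','side1')
cv2.imwrite('pics/end.png',np.vstack([cv2.resize(t[120:340,110:530],(720,377),interpolation=2),cv2.resize(d[120:370,230:500],None,fx=.8*1.1,fy=.8*1.1) if 0 else cv2.copyMakeBorder(d[130:350,230:530],0,0,0,420,0)])[:,:,::-1])
```

```text
[432.68811333 -92.81288619 198.84473102] 23.4333
```

View pics/end.png

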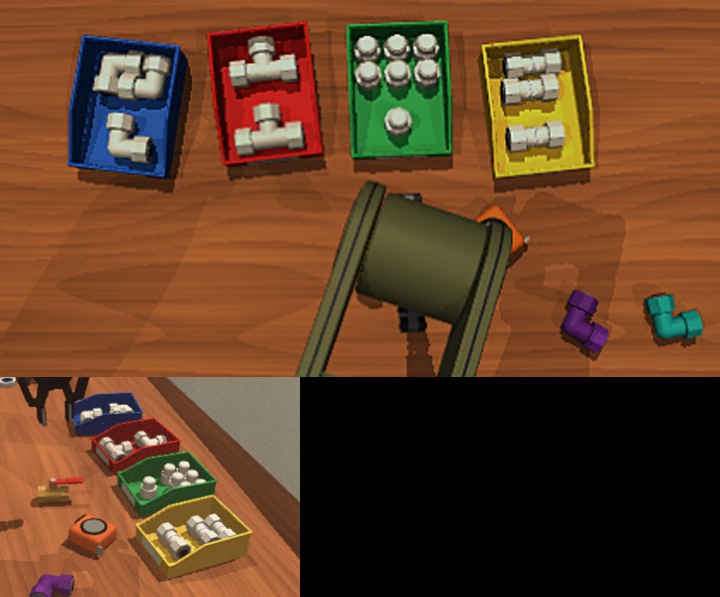

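All four fittings lie on the front floors of their own bins, clear of the stock. The valve, the tape measure and the coloured elbows have not moved. The arm is clear, so I'm handing in.

```bash
python3 -c "
from h import *
print(job.finish_job(), bot.get_state()['time_s'])"
```

```text
the job is handed in; nothing more can be done
the job is handed in; nothing more can be done
```

All four fittings are put away and the job is handed in, at about 23.5 s of the 96 s allowed. I placed them in the order elbow (blue bin), tee (red), coupling (yellow), stop end (green).

- **Final top and side views:** each fitting lies loose on the free front floor of its own bin, clear of the stock, and the stop end stands upright. The valve, tape measure and the purple and turquoise elbows look unmoved; I judged that by eye and didn't measure it. The gripper was open and touching nothing.
- **Forces:** the highest wrist force I read was about 15 N, briefly while gripping the coupling; the limit is 120 N.
- **Checks that disagreed:** one reading of the yellow bin's front width came out at 150 mm instead of 130 because a finger hid a corner, so I used the visible corner instead. The tool was also tilted by about 1–2° after the later lifts, with no visible effect on the placing.

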